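Stamp handle in the cup, stamp mount held hole-up for the glue

TASK

We are about to glue a wooden stamp together. Stand the loose stamp handle in the cup with its thin spigot end up, then find the blind hole in the loose stamp mount, turn the mount hole-up and hold it up level, about 10 cm clear of the work mat, so that the glue can go in. Finish while still holding the mount there (do not put it down or let go); leave the cup standing with the handle in it, and leave the finished stamp, the glue bottle, the ink pad and the notebooks alone.

Things in the scene. Friction and masses are not known exactly. Their poses are not given: they have to be found in the camera images.
- mount: Loose stamp mount: plain pale-wood block 40 x 58 x 26 mm (own x, y, z), 45 g. One 40 x 58 face has a blind hole in its middle, 13 mm wide, 14 deep; the other is plain. Starts on a long edge (58 x 26 footprint, 40 high), hole facing sideways, any direction. Origin: centre of the plain face; z points out of the hole. Tipped over 33 degrees from its edge towards the plain face, it falls onto that face.
- mount_hole0 (a point): Centre of the hole's mouth on the mount, 26 mm from the mount's origin; same axes as the mount.
- mount_mid (a point): Centre of the mount's block, 13 mm along z from its origin; same axes as the mount.
- handle: Loose stamp handle: straight pale-wood stick 125 mm long, 40 g. Origin: middle of its length, on its axis; z runs along the stick to the spigot. From 3 to 108 mm from the butt it is octagonal, 18 mm across flats; then a 16 mm round shoulder to 112 mm, then the thin spigot, 12 mm wide, 13 mm long. Starts lying on a flat, pointing any way, axis 9 mm above the mat; flats also face both sides.
- handle_spigot (a point): Centre of the tip of the handle's spigot, 62.5 mm from the handle's origin; same axes as the handle.
- handle_butt (a point): Centre of the handle's blunt butt end, 62.5 mm from its origin, away from the spigot; same axes as the handle.
- cup: White ceramic cup, loose, 320 g, standing open on the work mat (mat top 2 mm above the bench, z = 0.002; all but the notebooks stand on it): 80 mm high, mouth 72 mm wide outside, wall 4 mm, narrowing somewhat to its foot. Origin: centre of its underside, z up.
- cup_in (a point): Centre of the cup's inner floor.
- cup_rim (a point): Centre of the cup's mouth, 80 mm above its underside.
- finished_stamp: Bystander: a finished stamp standing on its rubber, mount 40 x 58 mm with an octagonal handle on top, 139 mm high, 120 g, loose. Origin: centre of its underside.
- glue: Bystander: a closed white glue bottle, 48 mm wide, 125 mm high, loose. Origin: centre of its underside.
- ink_pad: Bystander: a closed steel ink pad tin, 77 x 117 x 20 mm, loose. Origin: centre of its underside.
- notebooks: Bystander: a fixed stack of three notebooks on the bench beside the mat, 150 x 107 mm, 33 mm high. Origin: centre of its underside.
There are look-alikes about, which are no part of the job. Leave any black look-alike of the mount alone.

How it is judged:
By the outcome, as a careful person would: the job done as asked, in the order asked, and still so for the second after the job is handed in, while the arm keeps its last pose, push and grip.
It also fails if it takes over 58 s, if anything falls off the work surface, if the arm or the gripper's body presses on something with over 40 N, if the wrist force passes 120 N, or if a joint passes its speed limit or range.

ROBOT

A 6-joint arm with a two-finger parallel gripper is mounted at the origin on the work surface. World frame = base frame: x ahead of the robot, y to its left, z up, the work surface at z = 0. Lengths are in mm, angles in rad, forces in N, time in s.
With the tool pointing down it reaches from about 325 to 1000 mm from the base axis. Payload 5.1 kg.
Tool frame: the origin (TCP) lies midway between the tips of the shut fingers; the grasp point (between the pads) lies 19 mm behind it; z points along the fingers, y is the direction in which the jaws open and shut (so a half turn about z gives the same grasp; the last joint's range is limited). The gripper opens to 85 mm and grips with 20 to 120 N. Pads are 22 mm wide; open, the fingers measure 114 mm over their backs; the gripper's body (76 mm by 85 mm) begins 54 mm behind the grasp point. The pads swing forward as they close: fully open they stand 13 mm farther back than shut.
Start: joints at [1.101, 0.124, 1.65, -0, 1.367, -0.083], TCP at [245.217, 601.958, 231.322] pointing down, gripper open.
Joint ranges: [-2.61, 2.61], [-1.02, 2.33], [0.03, 2.71], [-1.35, 4.49], [0.32, 2.68], [-2.91, 2.91]. Speed limits (rad/s): [2.57, 2.57, 3.14, 3.14, 3.14, 3.14].

INTERFACE

Orientations are given as [roll, pitch, yaw] about the fixed x, y, z axes, in that order (R = Rz(yaw) Ry(pitch) Rx(roll)).
In Python, from rig import bot gives the robot as it stands.
- The arm moves only by the tool servo_tool, never from a script. Its argument "commands" is one flat list of numbers, 7 for each row, row after row: the shift along the tool's x, y, z in mm, then the turn, a rotation vector about the tool's x, y, z in degrees, then the gripper command: -1 is fully open, 1 is shut, values between are in proportion. A call has exactly 5 rows; each row is the pose to reach, as a shift and turn from the pose commanded when the call began, along the tool's axes at that moment; what a row does not reach only later rows make up. A row lasts 1/10 s, in which the tool goes at most 50 mm and 8.59 degrees, less where a joint would pass 70% of its speed; a pose out of reach is approached as far as the arm can. A call with a gripper value outside its range is refused whole. The fingers move at their own pace and stop on an object; the grip force is fixed at half the most. Time passes only in rows, so rows that repeat a pose let the fingers close, or fill a call up. It gives the time, the measured TCP pose, the force and the opening at its end, in the units of the state.
- bot.read_state(): the state, without advancing time (a new reading comes with each control period).
- bot.get_image(name): name is "scene" or "side" or "wrist"; returns the picture (400x640x3 uint8, red, green, blue); there is no depth.
- bot.get_calibration(name): a dict with "fx", "fy", "cx", "cy" (pixels), "world_to_cam" (4x4, takes a point from world to camera coordinates). Camera axes: x right, y down, z forward; pixel columns grow to the right and rows downward; lengths in mm; the calibration is good to about 2 mm. A picture is of the moment at which its call begins: read the wrist's pose just before it. get_calibration takes no time and is no camera call; for the wrist camera it gives the pose at the moment of the call.
- bot.close_job(): hands the job in, once; it reports no verdict.
The state is a dict: "time": time; "joints": joint angles; "joint_velocities": joint speeds; "effort": joint torques, N m; "ee_pos": TCP position; "tool_rot": TCP orientation; "wrist_force": force on the tool from outside, world axes, zero at the start; "ft_torque": the same for the moment, N m; "grip_width": finger opening in mm.
Only numpy, scipy, OpenCV 4.12 (cv2) and the standard library are available. Lean on these libraries where they do the work, as an engineer would, in place of code of your own. Each camera call takes 0.05 s, during which the arm holds its last target.

## Working session

There is one attempt and no reset: what is moved stays moved. The work goes in short steps, Python scripts to look and compute and a tool call to move; the robot and the scene stay as the last step left them, time stands still between calls to the robot, and variables do not carry over. Pictures are saved under pics/ and viewed, and the job is handed in when it is done.

Besides the shell and the picture viewer there is one more tool, called after ">>>" in YAML: its name, and indented under it one key for each argument. servo_tool: Moves the arm, as the interface text tells. Its arguments: {"type":"object","properties":{"commands":{"type":"array","items":{"type":"number"}}},"required":["commands"]}

```bash
mkdir -p pics; ls; python3 - <<'E'
from rig import bot
import cv2
for n in ["scene","side","wrist"]:
    c=bot.get_calibration(n); im=bot.get_image(n)
    cv2.imwrite(f"pics/{n}0.png",im[:,:,::-1])
    print(n,c)
print(bot.read_state())
E
```

```text
pics
scene {'fx': 400.8649921829864, 'fy': 400.8649921829864, 'cx': 318.45822275945727, 'cy': 205.93806139347666, 'world_to_cam': array([[-7.37991929e-02,  9.97267597e-01, -3.31935577e-03,
         1.08268343e+02],
       [ 8.01463579e-01,  5.73280308e-02, -5.95289533e-01,
        -3.94552177e+02],
       [-5.93472670e-01, -4.65922299e-02, -8.03504420e-01,
         1.50054852e+03],
       [ 0.00000000e+00,  0.00000000e+00,  0.00000000e+00,
         1.00000000e+00]])}
side {'fx': 502.22884238396614, 'fy': 502.22884238396614, 'cx': 309.00222145897635, 'cy': 197.08951039754817, 'world_to_cam': array([[ 7.10613571e-01, -7.03452432e-01,  1.35288285e-02,
        -4.70779390e+02],
       [-4.41755753e-01, -4.61053768e-01, -7.69598128e-01,
         2.92717415e+02],
       [ 5.47613192e-01,  5.40910436e-01, -6.38385223e-01,
         9.63287301e+02],
       [ 0.00000000e+00,  0.00000000e+00,  0.00000000e+00,
         1.00000000e+00]])}
wrist {'fx': 305.1129110971268, 'fy': 305.1129110971268, 'cx': 321.67938150025765, 'cy': 207.28533978640675, 'world_to_cam': array([[ 3.75865676e-01,  9.2667148
[... 281 characters left out ...]
       1.00000000e+00]])}
{'time': 0.15, 'joints': array([ 1.10138689e+00,  1.24347761e-01,  1.65137080e+00,  7.25125400e-06,
        1.36750067e+00, -8.26370273e-02]), 'joint_velocities': array([ 0.00203704, -0.00142786, -0.00391615,  0.00022506,  0.00048549,
        0.00169607]), 'effort': array([ 2.84315083e-04, -4.24224329e+01, -3.66014886e+01, -1.00773511e-04,
        4.66608064e-03,  6.61146018e-06]), 'ee_pos': array([245.01096136, 601.53781917, 230.33407676]), 'tool_rot': array([-3.13997221e+00, -1.41338372e-04,  2.75481866e+00]), 'wrist_force': array([ 0.46062519,  1.07147162, -0.11046728]), 'ft_torque': array([-0.03487226,  0.01341792, -0.0303519 ]), 'grip_width': 85.54813100793517}
```

View pics/scene0.png

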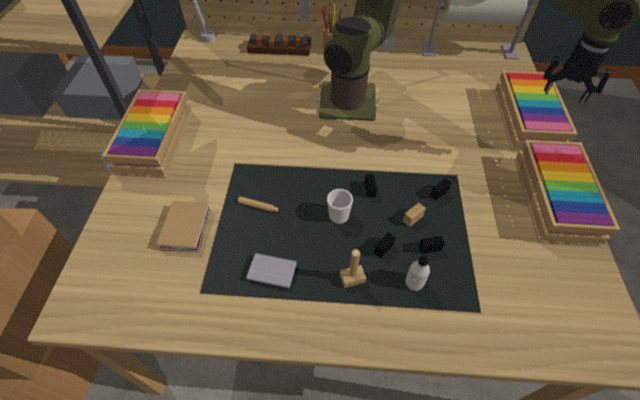

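View pics/side0.png

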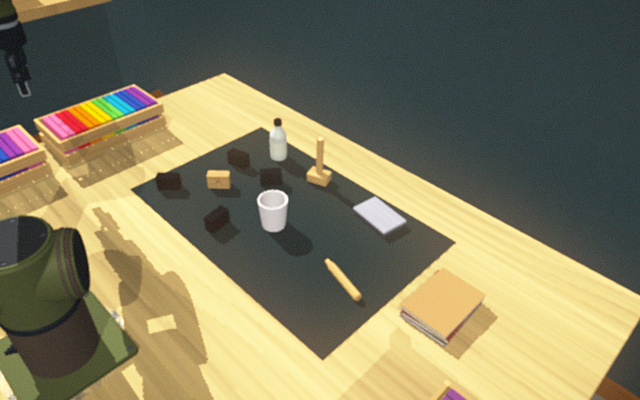

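View pics/wrist0.png

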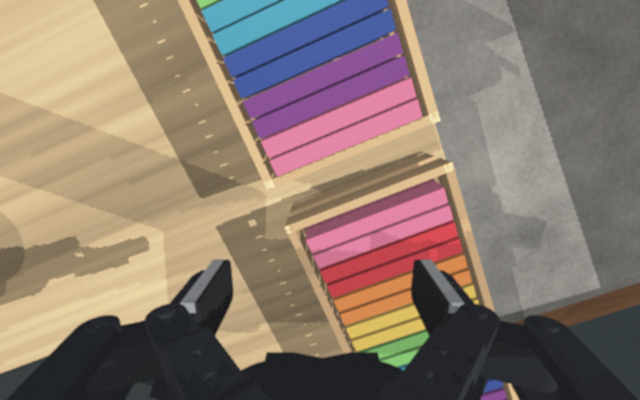

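Scene view: the mount candidates are pale wood (414,215), black look-alikes (370,185), (441,188), (385,244), (431,244), and the finished stamp's mount (352,280). The handle candidates are the loose stick (258,205) and the finished stamp's handle (355,262). I choose the pale block at (414,215) and the loose stick at (258,205). Next: close crops and measurements.

```bash
cat > h.py <<'E'
import numpy as np, cv2
from rig import bot
def ray(c,u,v):
    M=np.array(c['world_to_cam']);R=M[:3,:3];t=M[:3,3]
    o=-R.T@t; d=R.T@np.array([(u-c['cx'])/c['fx'],(v-c['cy'])/c['fy'],1.]); return o,d
def onz(c,u,v,z):
    o,d=ray(c,u,v); return o+d*(z-o[2])/d[2]
def proj(c,p):
    M=np.array(c['world_to_cam']); q=M[:3,:3]@np.array(p)+M[:3,3]
    return np.array([c['fx']*q[0]/q[2]+c['cx'],c['fy']*q[1]/q[2]+c['cy']])
def crop(im,x0,y0,w,h,s,fn):
    cv2.imwrite(fn,cv2.resize(im[y0:y0+h,x0:x0+w,::-1],None,fx=s,fy=s,interpolation=cv2.INTER_CUBIC))
E
python3 - <<'E'
from h import *
s=cv2.imread('pics/scene0.png')[:,:,::-1]; d=cv2.imread('pics/side0.png')[:,:,::-1]
A=cv2.resize(s[190:240,385:445],None,fx=6.6,fy=6.6,interpolation=2); B=cv2.resize(d[155:205,190:250],None,fx=6.6,fy=6.6,interpolation=2)
C=cv2.resize(s[180:230,230:290],None,fx=6.6,fy=6.6,interpolation=2)[:260]; D=cv2.resize(d[250:310,310:370],None,fx=4.3,fy=4.3,interpolation=2)
cv2.imwrite('pics/c0.png',np.hstack([A,B])[:,:,::-1])
print(C.shape,D.shape)
cv2.imwrite('pics/c1.png',np.hstack([C[:258],D[:258]])[:,:,::-1])
cs=bot.get_calibration('scene');cd=bot.get_calibration('side')
# masks of wood on dark mat
for n,im,c,seeds in (('scene',s,cs,[(414,215),(258,205)]),('side',d,cd,[(218,180),(343,279)])):
    hsv=cv2.cvtColor(np.ascontiguousarray(im),cv2.COLOR_RGB2HSV)
    m=((hsv[...,2]>80)&(hsv[...,1]>60)).astype(np.uint8)
    nn,l,st,ce=cv2.connectedComponentsWithStats(m)
    for x,y in seeds:
        k=l[y,x]; print(n,k,st[k],ce[k],onz(c,*ce[k],22 if (x,y) in((414,215),(218,180)) else 12))
        cnt=cv2.findContours((l==k).astype(np.uint8),0,1)[0][0]; print(cv2.approxPolyDP(cnt,1.5,True)[:,0].tolist(), cv2.minAreaRect(cnt))
for n,c,u,v in(('cup rim',cs,340,197),('cup rim',cd,273,198)): print(n,onz(c,u,v,82))
E
```

```text
(260, 396, 3) (258, 258, 3)
scene 59 [404 202  22  25 315] [414.34285714 213.71746032] [521.83928057 209.17298509  22.        ]
[[419, 202], [405, 212], [404, 220], [410, 226], [423, 215], [425, 207]] ((414.3808288574219, 213.70387268066406), (14.559161186218262, 24.996152877807617), 52.12501525878906)
scene 58 [237 196  42  16 286] [257.0979021  203.67832168] [ 510.99306651 -254.82401912   12.        ]
[[237, 200], [241, 203], [271, 211], [277, 211], [278, 209], [271, 204], [239, 196]] ((257.6730651855469, 203.8654022216797), (41.92336654663086, 7.1041693687438965), 15.255120277404785)
side 11 [206 169  25  21 472] [218.1059322  178.80720339] [521.77924444 204.46485416  22.        ]
[[207, 170], [206, 182], [208, 188], [227, 189], [230, 187], [229, 170]] ((218.03451538085938, 178.8439178466797), (24.75520896911621, 19.341651916503906), 3.012787342071533)
side 57 [324 258  38  44 542] [343.01291513 279.92435424] [ 507.22993261 -261.72390048   12.        ]
[[326, 258], [324, 262], [332, 275], [353, 300], [359, 300], [361, 293], [339, 267]] ((342.2528991699219, 279.21173095703125), (53.364891052246094, 10.954987525939941), 49.398704528808594)
cup rim [522.54251855  -9.00385681  82.        ]
cup rim [528.05552065 -12.63298247  82.        ]
```

View pics/c0.png

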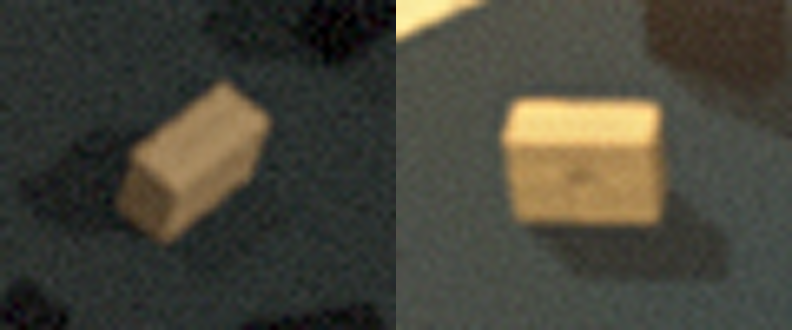

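View pics/c1.png

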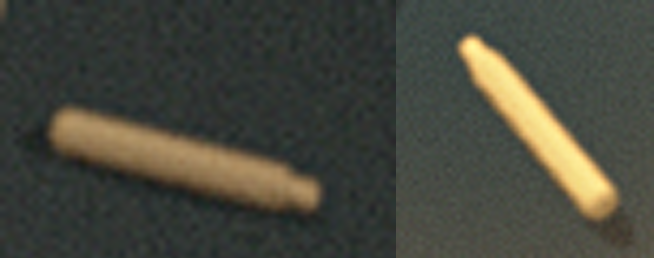

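The crops show the mount's hole face towards the side camera, with a faint dark spot at crop (578,178). The handle's spigot end is at scene (277,210), side (327,259). I'll check the hole close up with the wrist camera later. Next I compute the handle pose and the first move.

```bash
cat >> h.py <<'E'
from scipy.spatial.transform import Rotation as Ro
def delta(p,R,st=None):
    """shift (tool axes, mm) and rotvec deg from measured pose to target p,R(matrix)"""
    st=st or bot.read_state(); R0=Ro.from_euler('xyz',st['tool_rot'])
    sh=R0.inv().apply(np.array(p)-st['ee_pos']); rv=(R0.inv()*Ro.from_matrix(R)).as_rotvec(degrees=True)
    return np.round(sh,1),np.round(rv,2)
def frame(z,x):
    z=np.array(z,float);z/=np.linalg.norm(z);x=np.array(x,float);x-=z*(x@z);x/=np.linalg.norm(x)
    return np.column_stack([x,np.cross(z,x),z])
def st():
    s=bot.read_state();print('t',round(s['time'],2),'p',s['ee_pos'].round(1),'rpy',np.degrees(s['tool_rot']).round(1),'q',s['joints'].round(2),'F',s['wrist_force'].round(1),'w',round(s['grip_width'],1));return s
E
python3 - <<'E'
from h import *
cs=bot.get_calibration('scene');cd=bot.get_calibration('side')
for n,c,b,s in(('sc',cs,(238,199),(277.5,210)),('sd',cd,(357.5,297),(325.5,260))):
    B=onz(c,*b,11);S=onz(c,*s,11);d=S-B;print(n,B.round(),S.round(),np.linalg.norm(d),np.degrees(np.arctan2(d[1],d[0])))
for n in('scene','side','wrist'):
    M=bot.get_calibration(n)['world_to_cam'];print(n,(-M[:3,:3].T@M[:3,3]).round())
az=np.radians(80);s=np.array([np.cos(az),np.sin(az),0])
print(delta([500,-225,230],frame([0,0,-1],s)))
E
```

```text
sc [ 497. -316.   11.] [ 529. -191.   11.] 128.75455752951459 75.4946448488533
sd [ 495. -314.   11.] [ 523. -194.   11.] 123.52006455801514 76.90097444748882
scene [1215.  -15.  971.]
side [ -64. -717.  847.]
wrist [178. 629. 374.]
(array([-547.9, -669.3,    1.3]), array([-8.000e-02,  6.000e-02,  7.784e+01]))
```

>>> servo_tool:
  commands: [-548,-669,0,0,0,78,-1,-548,-669,0,0,0,78,-1,-548,-669,0,0,0,78,-1,-548,-669,0,0,0,78,-1,-548,-669,0,0,0,78,-1]

```text
time: 0.65
ee_pos: [318.9, 361.2, 230.9]
tool_rot: [-3.141, 0.0, 1.999]
wrist_force: [0.8, -0.9, 0.7]
grip_width: 85.5
```

```bash
cat > d.py <<'E'
from h import *
import sys
# usage: d.py x y z az_x_tool(deg) [tilt deg: rotate about tool y]
a=[float(v) for v in sys.argv[1:]]
st()
az=np.radians(a[3]);R=frame([0,0,-1],[np.cos(az),np.sin(az),0])
if len(a)>4: R=R@Ro.from_euler('y',a[4],degrees=True).as_matrix()
print(*delta(a[:3],R))
E
python3 d.py 500 -225 230 77
```

```text
t 0.65 p [318.9 361.2 230.9] rpy [-180.     0.   114.6] q [ 0.74 -0.26  2.01 -0.    1.39  0.31] F [ 0.8 -0.9  0.7] w 85.5
[-608.4  -78.9    1.1] [-1.000e-02  2.000e-02  3.756e+01]
```

>>> servo_tool:
  commands: [-608,-79,1,0,0,37.5,-1,-608,-79,1,0,0,37.5,-1,-608,-79,1,0,0,37.5,-1,-608,-79,1,0,0,37.5,-1,-608,-79,1,0,0,37.5,-1]

```text
time: 1.15
ee_pos: [394.0, 122.7, 230.9]
tool_rot: [3.141, -0.0, 1.347]
wrist_force: [0.8, 0.0, -0.3]
grip_width: 85.6
```

```bash
python3 d.py 500 -225 230 77
```

```text
t 1.15 p [394.  122.7 230.9] rpy [180.   -0.   77.2] q [ 0.17 -0.44  2.15  0.    1.43  0.4 ] F [ 0.8  0.  -0.3] w 85.6
[-315.5  180.6    0.9] [ 0.04 -0.02  0.17]
```

>>> servo_tool:
  commands: [-315,181,0,0,0,0,-1,-315,181,0,0,0,0,-1,-315,181,0,0,0,0,-1,-315,181,0,0,0,0,-1,-315,181,0,0,0,0,-1]

```text
time: 1.65
ee_pos: [468.1, -116.4, 230.9]
tool_rot: [3.141, -0.0, 1.35]
wrist_force: [0.6, 0.8, 0.5]
grip_width: 85.3
```

```bash
python3 - <<'E'
from h import *
st(); c=bot.get_calibration('wrist'); im=bot.get_image('wrist'); cv2.imwrite('pics/w1.png',im[:,:,::-1])
np.save('w1.npy',c['world_to_cam'])
print(proj(c,[510,-255,11]))
E
```

```text
t 1.65 p [ 468.1 -116.4  230.9] rpy [180.   -0.   77.3] q [-0.36 -0.26  2.01  0.    1.39 -0.13] F [0.6 0.8 0.5] w 85.3
[374.60314775 272.42537088]
```

View pics/w1.png

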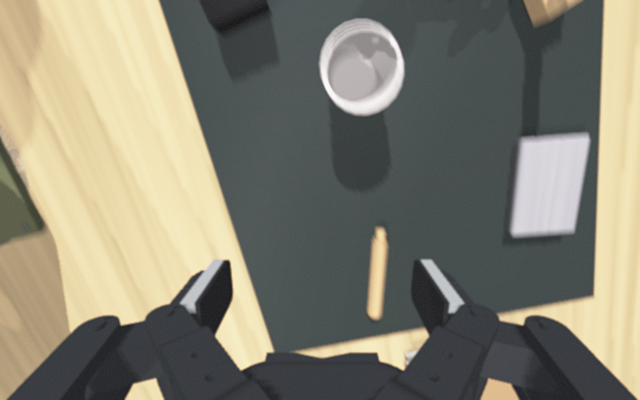

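Wrist view: spigot tip at about (381,228), butt at (374,319), cup mouth centre at about (362,66).

```bash
python3 - <<'E'
from h import *
c=bot.get_calibration('wrist'); im=cv2.imread('pics/w1.png')
hsv=cv2.cvtColor(im,cv2.COLOR_BGR2HSV)
m=((hsv[...,2]>110)&(hsv[...,1]>50)).astype(np.uint8)
n,l,s,ce=cv2.connectedComponentsWithStats(m);k=l[280,377];print(s[k],ce[k])
ys,xs=np.where(l==k)
for z in (13,):
  P=np.array([onz(c,x,y,z)[:2] for x,y in zip(xs,ys)])
  cen=P.mean(0);u=np.linalg.svd(P-cen)[2][0];u*=np.sign(u[1]);t=(P-cen)@u;w=(P-cen)@[-u[1],u[0]]
  print(z,cen,np.degrees(np.arctan2(u[1],u[0])),t.min(),t.max(),w.min(),w.max(),'mid',cen+u*(t.min()+t.max())/2)
# cup rim ellipse
g=((hsv[...,2]>120)&(hsv[...,1]<40)).astype(np.uint8);n,l,s,ce=cv2.connectedComponentsWithStats(g);k=np.bincount(l[20:112,320:405][g[20:112,320:405]>0]).argmax()
print(s[k])
cn=cv2.findContours((l==k).astype(np.uint8),0,1)[0];cn=max(cn,key=len);print(cv2.fitEllipse(cn))
print(onz(c,362,66,82),onz(c,362.5,61,82))
E
```

```text
[ 366  226   23   95 1487] [377.09482179 273.61600538]
13 [ 513.45088322 -265.06352641] 76.62838914488175 -71.42691130475417 68.28427294445585 -11.785241777383222 11.909907307414427 mid [ 513.08749071 -266.59224805]
[ 319   18   86   98 6551]
((361.4595031738281, 66.51278686523438), (84.39534759521484, 96.94843292236328), 171.87184143066406)
[530.31827241 -18.99086095  82.        ] [531.48387125 -15.15279001  82.        ]
```

```bash
cat > wl.py <<'E'
from h import *
def handle(c,im,seedbox,z=13):
    hsv=cv2.cvtColor(np.ascontiguousarray(im),cv2.COLOR_RGB2HSV)
    m=((hsv[...,2]>120)&(hsv[...,1]>60)).astype(np.uint8)
    n,l,s,ce=cv2.connectedComponentsWithStats(m)
    x0,y0,x1,y1=seedbox; k=np.bincount(l[y0:y1,x0:x1][m[y0:y1,x0:x1]>0]).argmax(); print(s[k])
    ys,xs=np.where(l==k)
    P=np.array([onz(c,x,y,z)[:2] for x,y in zip(xs,ys)])
    cen=P.mean(0);u=np.linalg.svd(P-cen)[2][0];u*=np.sign(u[1]);t=(P-cen)@u
    print('cen',cen.round(1),'az',np.degrees(np.arctan2(u[1],u[0])).round(1),t.min().round(1),t.max().round(1),'mid',(cen+u*(t.min()+t.max())/2).round(1))
E
python3 - <<'E'
from wl import *
st(); c=bot.get_calibration('wrist'); im=bot.get_image('wrist'); c2=bot.get_calibration('wrist'); st()
print(abs(c['world_to_cam']-c2['world_to_cam']).max()); cv2.imwrite('pics/w2.png',im[:,:,::-1])
handle(c,im,(365,240,390,310))
cs=bot.get_calibration('scene')
im=cv2.imread('pics/scene0.png')[:,:,::-1]; hsv=cv2.cvtColor(np.ascontiguousarray(im),cv2.COLOR_RGB2HSV); print(hsv[200:212,258,2])
handle(cs,im,(250,200,265,208))
E
```

```text
t 1.7 p [ 469.5 -122.3  230.8] rpy [179.9   0.3  77.1] q [-0.36 -0.25  2.01 -0.    1.38 -0.14] F [-1.3 -4.4  0.9] w 85.3
t 1.75 p [ 468.7 -118.9  230.6] rpy [-1.8e+02  1.0e-01  7.7e+01] q [-0.36 -0.26  2.01 -0.    1.39 -0.13] F [-0.7  0.2  0. ] w 85.5
4.0772844419425525
[ 364  220   21   92 1348]
cen [ 511. -253.] az 76.4 -68.0 65.1 mid [ 510.6 -254.4]
[ 69 128 168 170 161 146 127  99  61  38  45  60]
[238 197  40  14 212]
cen [ 510.6 -255.4] az 75.9 -62.4 66.3 mid [ 511.1 -253.5]
```

```bash
python3 d.py 519 -222 60 76.4 -10; python3 - <<'E'
from h import *
c=bot.get_calibration('wrist'); im=cv2.imread('pics/w2.png')
hsv=cv2.cvtColor(im,cv2.COLOR_BGR2HSV)
g=((hsv[...,2]>120)&(hsv[...,1]<40)).astype(np.uint8);n,l,s,ce=cv2.connectedComponentsWithStats(g);k=np.bincount(l[20:112,320:405][g[20:112,320:405]>0]).argmax()
cn=max(cv2.findContours((l==k).astype(np.uint8),0,1)[0],key=len);e=cv2.fitEllipse(cn);print(e,onz(c,*e[0],82),onz(c,e[0][0],e[0][1]-2,82))
E
```

```text
t 1.75 p [ 468.7 -118.9  230.6] rpy [-1.8e+02  1.0e-01  7.7e+01] q [-0.36 -0.26  2.01 -0.    1.39 -0.13] F [-0.7  0.2  0. ] w 85.5
[-88.9  72.3 170.7] [ 0.03 -9.92  0.59]
((355.5072021484375, 53.47474670410156), (83.42108917236328, 91.97373962402344), 7.077486038208008) [525.73462121  -3.99182432  82.        ] [526.03719313  -2.44881538  82.        ]
```

>>> servo_tool:
  commands: [-89,72,171,0,-10,0.6,-1,-89,72,171,0,-10,0.6,-1,-89,72,171,0,-10,0.6,-1,-89,72,171,0,-10,0.6,-1,-89,72,171,0,-10,0.6,-1]

```text
time: 2.25
ee_pos: [515.2, -216.1, 52.7]
tool_rot: [-3.131, 0.172, 1.34]
wrist_force: [-1.1, 0.5, -0.4]
grip_width: 85.2
```

```bash
python3 - <<'E'
from wl import *
bot.get_image('side')
s=st(); c=bot.get_calibration('wrist'); im=bot.get_image('wrist');st(); cv2.imwrite('pics/w3.png',im[:,:,::-1])
print(proj(c,[511,-254,11]),proj(c,[525.7,-193,11]))
E
python3 d.py 519 -222 60 76.4 -10; python3 d.py 519 -222 7 76.4 -10
```

```text
t 2.3 p [ 516.2 -216.1   55. ] rpy [-179.5    9.9   76.8] q [-0.41  0.1   2.   -0.2   1.03 -0.07] F [-0.7  0.4 -0. ] w 85.4
t 2.35 p [ 517.6 -216.1   57.9] rpy [-179.8    9.9   76.8] q [-0.41  0.1   2.   -0.2   1.03 -0.07] F [ 0.1 -0.1 -0.6] w 85.6
[326.47622695 268.34302766] [327.78902249 185.88261034]
t 2.35 p [ 517.6 -216.1   57.9] rpy [-179.8    9.9   76.8] q [-0.41  0.1   2.   -0.2   1.03 -0.07] F [ 0.1 -0.1 -0.6] w 85.6
[-5.7  2.7 -1.2] [-0.14 -0.06  0.36]
t 2.35 p [ 517.6 -216.1   57.9] rpy [-179.8    9.9   76.8] q [-0.41  0.1   2.   -0.2   1.03 -0.07] F [ 0.1 -0.1 -0.6] w 85.6
[ 3.4  2.9 51. ] [-0.14 -0.06  0.36]
```

View pics/w3.png

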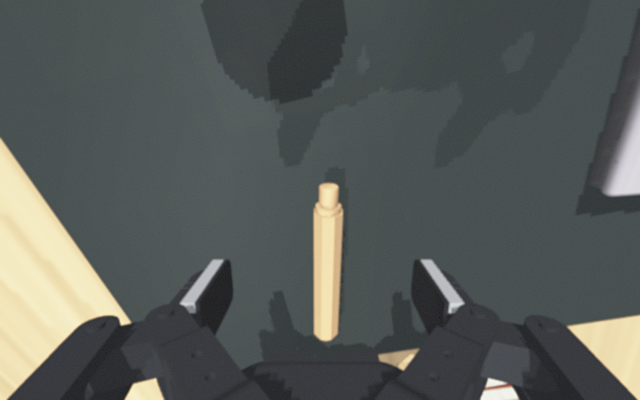

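The wrist view confirms the handle is centred between the fingers, with the spigot tip at (328,186), matching the prediction. Descend and grip.

>>> servo_tool:
  commands: [1,1,20,0,0,0.3,-1,2,2,36,0,0,0.3,-1,3,3,45,0,0,0.3,-1,3,3,49,0,0,0.3,-1,3,3,51,0,0,0.3,-1]

```text
time: 2.85
ee_pos: [520.7, -223.0, 9.5]
tool_rot: [3.139, 0.175, 1.335]
wrist_force: [0.0, -0.2, 0.2]
grip_width: 85.2
```

>>> servo_tool:
  commands: [0,0,0,0,0,0,0.2,0,0,0,0,0,0,1,0,0,0,0,0,0,1,0,0,0,0,0,0,1,0,0,0,0,0,0,1]

```text
time: 3.35
ee_pos: [520.9, -223.4, 9.8]
tool_rot: [3.139, 0.175, 1.334]
wrist_force: [0.2, -0.1, 0.2]
grip_width: 15.9
```

```bash
python3 -c "
from h import *
st()"
```

```text
t 3.35 p [ 520.9 -223.4    9.8] rpy [179.8  10.   76.4] q [-0.42  0.18  2.01 -0.21  0.93 -0.06] F [ 0.2 -0.1  0.2] w 15.9
```

Opening reads 15.9, not 18, so the pads sit on the upper facets. I'll open, go 4 mm lower and grip again.

>>> servo_tool:
  commands: [0,0,0,0,0,0,0.4,0,0,0,0,0,0,0.4,0,0,2,0,0,0,0.4,0,0,4,0,0,0,0.4,0,0,4,0,0,0,0.4]

```text
time: 3.85
ee_pos: [519.9, -223.7, 4.6]
tool_rot: [3.141, 0.174, 1.334]
wrist_force: [-0.1, 0.3, 0.5]
grip_width: 25.8
```

>>> servo_tool:
  commands: [0,0,0,0,0,0,1,0,0,0,0,0,0,1,0,0,0,0,0,0,1,0,0,0,0,0,0,1,0,0,0,0,0,0,1]

```text
time: 4.35
ee_pos: [520.3, -223.8, 5.2]
tool_rot: [3.14, 0.174, 1.334]
wrist_force: [-0.1, -0.4, -0.8]
grip_width: 15.9
```

```bash
python3 -c "
from h import *
st()
for n in ['wrist']:
  cv2.imwrite('pics/w4.png',bot.get_image(n)[:,:,::-1])"
```

```text
t 4.35 p [ 520.3 -223.8    5.2] rpy [179.9  10.   76.5] q [-0.42  0.19  2.01 -0.21  0.93 -0.05] F [-0.1 -0.4 -0.8] w 15.9
```

View pics/w4.png

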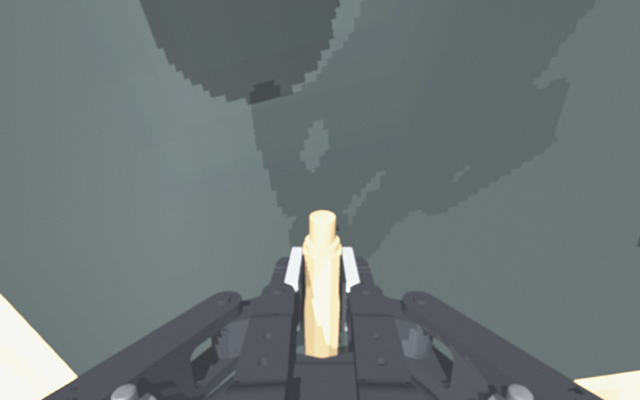

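Gripped: the pads hold the octagon just below the shoulder, spigot tip at (322,212). Lift and start turning upright.

>>> servo_tool:
  commands: [-8,0,-48,0,0,0,1,-17,0,-96,0,8,0,1,-26,0,-144,0,16,0,1,-34,0,-192,0,24,0,1,-34,0,-192,0,32,0,1]

```text
time: 4.9
ee_pos: [524.2, -226.9, 211.1]
tool_rot: [3.121, -0.383, 1.343]
wrist_force: [0.6, -1.1, -0.3]
grip_width: 16.3
```

>>> servo_tool:
  commands: [0,0,0,0,8,0,1,0,0,0,0,16,0,1,0,0,0,0,24,0,1,0,0,0,0,32,0,1,0,0,0,0,40,0,1]

```text
time: 5.4
ee_pos: [520.0, -224.9, 200.8]
tool_rot: [3.135, -1.086, 1.34]
wrist_force: [0.9, 0.7, -0.6]
grip_width: 16.2
```

```bash
python3 d.py 520 -224 200 76.4 80; python3 -c "
from h import *
for n in ['scene']:
  cv2.imwrite('pics/s5.png',bot.get_image(n)[:,:,::-1])"
```

```text
t 5.4 p [ 520.  -224.9  200.8] rpy [179.6 -62.2  76.8] q [-0.87  0.29  1.77  0.83  1.81 -0.75] F [ 0.9  0.7 -0.6] w 16.2
[-0.3 -0.3  1.1] [ 0.05 17.76  0.18]
```

View pics/s5.png

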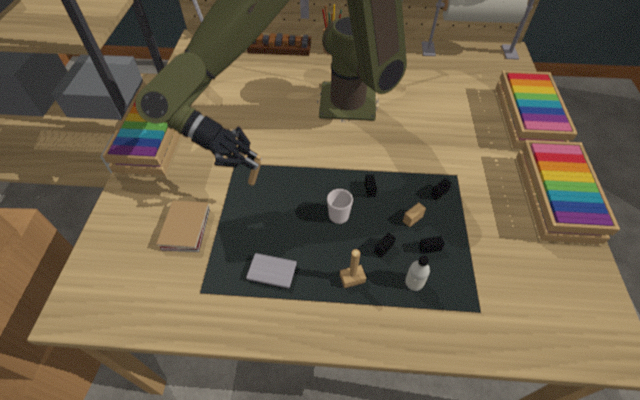

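```bash
python3 - <<'E'
from h import *
for n,f,b in(('scene','pics/scene0.png',(322,185,360,225)),('side','pics/side0.png',(250,182,298,240))):
    c=bot.get_calibration(n);im=cv2.imread(f);hsv=cv2.cvtColor(im,cv2.COLOR_BGR2HSV)
    m=((hsv[...,2]>95)&(hsv[...,1]<60)).astype(np.uint8)
    x0,y0,x1,y1=b;mm=np.zeros_like(m);mm[y0:y1,x0:x1]=m[y0:y1,x0:x1]
    cn=max(cv2.findContours(mm,0,1)[0],key=len);x,y,w,h=cv2.boundingRect(cn);print(n,x,y,w,h)
    # rim far point = top row; widest columns = rim ends. solve centre: far rim point+36mm along view
    top=cn[:,0][cn[:,0,1]==y].mean(0); u=x+(w-1)/2
    far=onz(c,u,y,82); o,_=ray(c,u,y); d=far[:2]-o[:2]; d/=np.linalg.norm(d); print(top,u,far[:2]-36*d)
E
python3 d.py 526 -3 205 76.4 80
```

```text
scene 327 188 27 35
[338. 188.] 340.0 [526.04499008 -10.61804026]
side 256 189 33 44
[273. 189.] 272.0 [525.86648884 -12.98584376]
t 5.45 p [ 518.4 -224.8  196.1] rpy [-179.5  -62.6   75.8] q [-0.87  0.3   1.77  0.83  1.81 -0.75] F [-3.1  0.4 -4.2] w 15.9
[107.6 -45.2 188.9] [ 0.02 17.38 -0.27]
```

>>> servo_tool:
  commands: [26,-11,46,0,6,0,1,50,-22,92,0,12,0,1,76,-33,138,0,17.5,0,1,106,-45,186,0,17.5,0,1,106,-45,186,0,17.5,0,1]

```text
time: 5.95
ee_pos: [524.7, -1.4, 205.2]
tool_rot: [-3.134, -1.386, 1.331]
wrist_force: [-0.6, -0.4, -1.0]
grip_width: 16.3
```

```bash
python3 - <<'E'
from h import *
bot.get_image('wrist')
st()
a=bot.get_image('scene')
b=bot.get_image('side')
A=cv2.resize(a[100:240,240:440],None,fx=2,fy=2);B=cv2.resize(b[60:260,180:380],None,fx=2,fy=2)
o=np.zeros((400,800,3),np.uint8);o[:280,:400]=A;o[:,400:]=B
cv2.imwrite('pics/s6.png',o[:,:,::-1])
E
python3 d.py 527 -5 205 76.4 80
```

```text
t 6.0 p [524.7  -0.7 205.9] rpy [-180.   -79.4   76.7] q [-0.62  0.17  2.07  1.18  1.75 -0.74] F [-0.1  0.8 -0.8] w 16.2
t 6.1 p [526.2  -4.4 206.8] rpy [179.  -79.4  77.5] q [-0.62  0.17  2.07  1.18  1.75 -0.74] F [-0.6 -1.   0.4] w 16.2
[-1.9  0.9 -0. ] [-0.16  0.62  0.21]
```

View pics/s6.png

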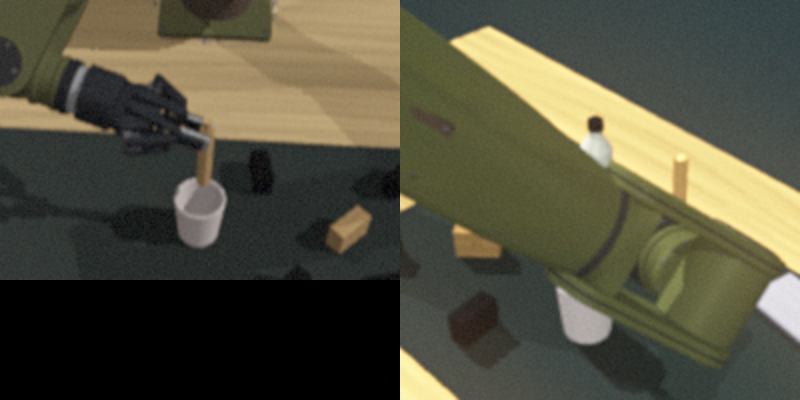

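```bash
python3 - <<'E'
from h import *
c=bot.get_calibration('scene')
for z in(105,110,115,235): print(z,(proj(c,[526,-11,z])-[240,100])*2)
a=cv2.imread('pics/s6.png')[80:260,140:260]; cv2.imwrite('pics/s6c.png',cv2.resize(a,None,fx=4,fy=3.3,interpolation=2))
E
```

```text
105 [199.11168714 185.6593135 ]
110 [199.25363436 183.39523921]
115 [199.39662176 181.11457388]
235 [203.17296802 120.88142149]
```

View pics/s6c.png

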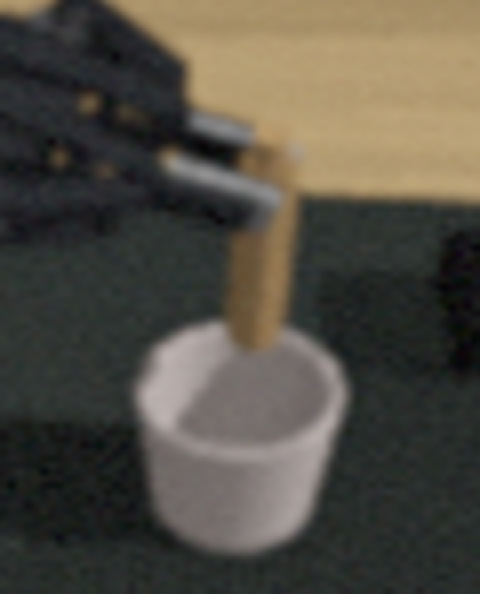

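>>> servo_tool:
  commands: [-5,1,-5,0,0.6,0,1,-25,1,-1,0,0.6,0,1,-45,1,2,0,0.6,0,1,-65,1,6,0,0.6,0,1,-80,1,8.5,0,0.6,0,1]

```text
time: 6.6
ee_pos: [526.4, -13.8, 124.8]
tool_rot: [3.132, -1.397, 1.342]
wrist_force: [-0.7, 0.0, -0.4]
grip_width: 15.9
```

```bash
cat > look.py <<'E'
from h import *
import sys
bot.get_image('wrist'); st(); fn=sys.argv[1]
a=bot.get_image('scene');b=bot.get_image('side')
A=cv2.resize(a[100:240,240:440],None,fx=2,fy=2,interpolation=2);B=cv2.resize(b[60:260,180:380],None,fx=2,fy=2,interpolation=2)
o=np.zeros((400,800,3),np.uint8);o[:280,:400]=A;o[:,400:]=B
cv2.imwrite(fn,o[:,:,::-1])
E
python3 look.py pics/s7.png
```

```text
t 6.65 p [525.6 -13.3 122.7] rpy [-179.4  -80.1   75.7] q [-0.64  0.34  2.06  1.15  1.71 -0.89] F [-0.7  0.4 -1.7] w 16.1
```

View pics/s7.png

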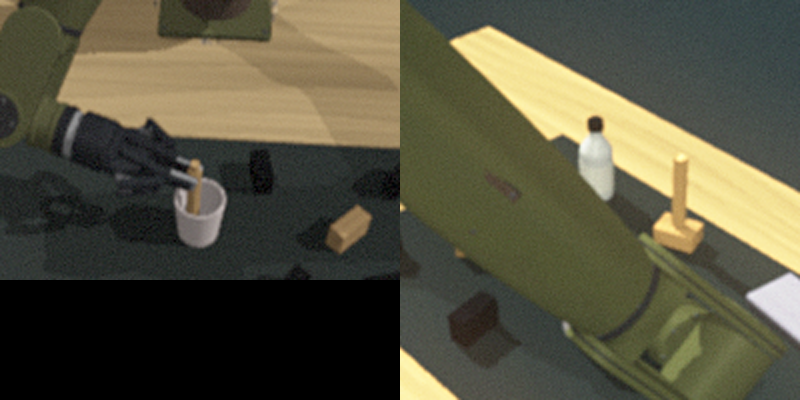

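The handle is inside the cup mouth (crop (195,185)). Lower 13 mm more and release part-way.

>>> servo_tool:
  commands: [-6,0,3,0,0,0,1,-13,0,5,0,0,0,1,-13,0,5,0,0,0,1,-13,0,5,0,0,0,1,-13,0,5,0,0,0,1]

```text
time: 7.25
ee_pos: [526.7, -9.0, 112.9]
tool_rot: [3.127, -1.398, 1.349]
wrist_force: [-0.5, -0.4, -1.1]
grip_width: 15.9
```

>>> servo_tool:
  commands: [0,0,0,0,0,0,0.5,0,0,0,0,0,0,0.3,0,0,0,0,0,0,0.1,0,0,0,0,0,0,0.1,0,0,0,0,0,0,0.1]

```text
time: 7.75
ee_pos: [526.6, -9.0, 112.6]
tool_rot: [3.131, -1.398, 1.346]
wrist_force: [-1.1, -0.2, -0.1]
grip_width: 38.3
```

```bash
python3 look.py pics/s8.png; python3 -c "
from h import *
cv2.imwrite('pics/w8.png',bot.get_image('wrist')[:,:,::-1])"
```

```text
t 7.8 p [526.6  -9.  112.5] rpy [179.4 -80.1  77.1] q [-0.63  0.36  2.06  1.16  1.69 -0.91] F [-0.4  0.  -0.7] w 38.5
```

View pics/s8.png

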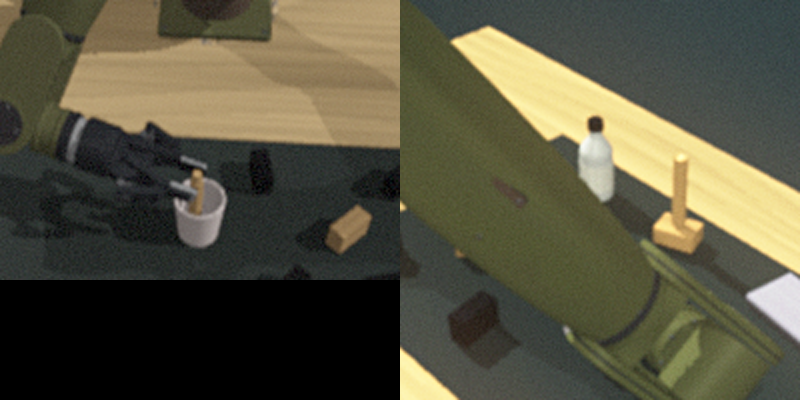

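View pics/w8.png

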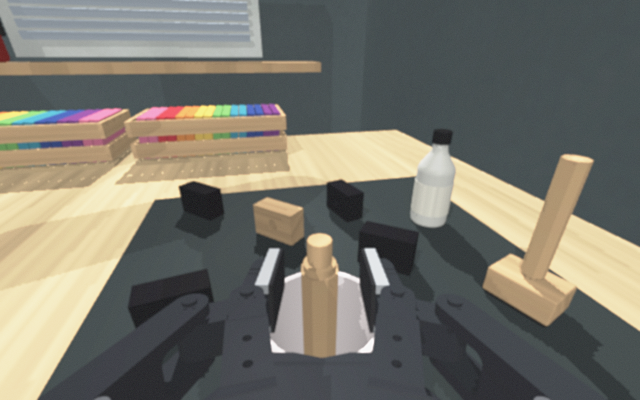

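The handle stands in the cup at (320,300), both fingers clear of it. Retreat straight back.

>>> servo_tool:
  commands: [0,0,-8,0,0,0,0.1,0,0,-25,0,0,0,0.1,0,0,-50,0,0,0,0,0,0,-85,0,0,0,-0.5,0,0,-120,0,0,0,-1]

```text
time: 8.45
ee_pos: [498.3, -126.1, 133.7]
tool_rot: [3.131, -1.398, 1.345]
wrist_force: [0.5, 0.1, 0.5]
grip_width: 70.4
```

```bash
python3 look.py pics/s9.png; python3 - <<'E'
from h import *
im=bot.get_image('wrist');cv2.imwrite('pics/w9.png',im[:,:,::-1]);print(proj(bot.get_calibration('wrist'),[522,207,22]))
E
python3 d.py 390 -60 300 60 0
```

```text
t 8.5 p [ 499.  -130.9  135. ] rpy [178.1 -79.9  78.1] q [-0.83  0.39  1.95  1.02  1.84 -0.91] F [-0.  -3.4  1.3] w 76.7
[287.49009837 196.34321072]
t 8.65 p [ 498.9 -125.8  133.4] rpy [179.1 -80.1  77.2] q [-0.82  0.39  1.95  1.02  1.84 -0.91] F [-0.3  0.5 -0. ] w 85.4
[ 171.  -120.9    8.8] [-11.29 -79.5   13.69]
```

View pics/s9.png

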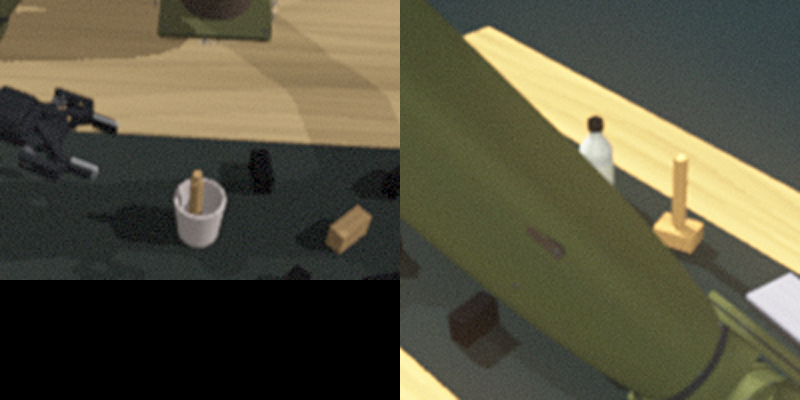

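View pics/w9.png

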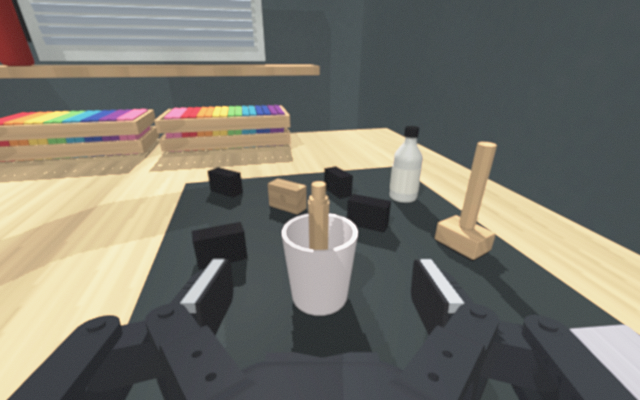

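The handle stays upright in the cup. Now the mount: measure its pose from the first pictures.

```bash
python3 - <<'E'
from h import *
cs=bot.get_calibration('scene');cd=bot.get_calibration('side')
P=[onz(cs,385+x/6.6,190+y/6.6,42)[:2] for x,y in((225,82),(270,122),(178,192),(133,155))]
Q=[onz(cd,190+(x-396)/6.6,155+y/6.6,42)[:2] for x,y in((513,100),(660,102),(660,142),(505,140))]
for T in(P,Q):
    T=np.array(T);print(T.round(),T.mean(0).round(1),[ (np.linalg.norm(T[(i+1)%4]-T[i]).round(),np.degrees(np.arctan2(*(T[(i+1)%4]-T[i])[::-1])).round()) for i in range(4)])
for n,u,v in(('b1',441,188),('b2',431,244),('b3',385,244),('b4',370,185),('glue',416,285)): print(n,onz(cs,u,v,22).round())
E
```

```text
[[495. 221.]
 [516. 239.]
 [556. 197.]
 [537. 178.]] [525.9 208.7] [(np.float64(27.0), np.float64(41.0)), (np.float64(58.0), np.float64(-46.0)), (np.float64(26.0), np.float64(-135.0)), (np.float64(60.0), np.float64(135.0))]
[[510. 232.]
 [553. 190.]
 [536. 169.]
 [492. 212.]] [522.9 200.5] [(np.float64(59.0), np.float64(-45.0)), (np.float64(27.0), np.float64(-128.0)), (np.float64(62.0), np.float64(135.0)), (np.float64(27.0), np.float64(47.0))]
b1 [419. 297.  22.]
b2 [622. 248.  22.]
b3 [631. 122.  22.]
b4 [423.  81.  22.]
glue [748. 198.  22.]
```

>>> servo_tool:
  commands: [40,0,-10,0,-8,0,-1,80,0,-20,0,-16,0,-1,120,0,-30,0,-24,0,-1,160,0,-35,0,-32,0,-1,180,0,-35,0,-40,0,-1]

```text
time: 9.15
ee_pos: [498.2, -127.6, 321.1]
tool_rot: [3.131, -0.692, 1.341]
wrist_force: [0.4, 0.5, -0.8]
grip_width: 85.3
```

```bash
python3 d.py 470 0 330 130 0; python3 d.py 455 140 160 225 -30
```

```text
t 9.15 p [ 498.2 -127.6  321.1] rpy [179.4 -39.7  76.8] q [-0.68 -0.13  1.86  0.63  1.71 -0.45] F [ 0.4  0.5 -0.8] w 85.3
[ 96.4 -57.3  67.8] [ 18.93 -36.48 -51.19]
t 9.15 p [ 498.2 -127.6  321.1] rpy [179.4 -39.7  76.8] q [-0.68 -0.13  1.86  0.63  1.71 -0.45] F [ 0.4  0.5 -0.8] w 85.3
[  90.2 -106.1  283. ] [  13.    -23.96 -151.62]
```

>>> servo_tool:
  commands: [96,-57,68,19,-36,-51,-1,96,-57,68,19,-36,-51,-1,96,-57,68,19,-36,-51,-1,96,-57,68,19,-36,-51,-1,96,-57,68,19,-36,-51,-1]

```text
time: 9.65
ee_pos: [468.9, 1.5, 326.2]
tool_rot: [3.063, -0.243, 1.979]
wrist_force: [0.9, -0.4, 0.1]
grip_width: 85.2
```

```bash
python3 d.py 445 126 180 225 -30;python3 d.py 445 126 300 200 0
```

```text
t 9.65 p [468.9   1.5 326.2] rpy [175.5 -13.9 113.4] q [-0.25 -0.3   1.9   0.24  1.62 -0.65] F [ 0.9 -0.4  0.1] w 85.2
[ 85.   13.9 173.3] [ -13.07  -24.38 -113.3 ]
t 9.65 p [468.9   1.5 326.2] rpy [175.5 -13.9 113.4] q [-0.25 -0.3   1.9   0.24  1.62 -0.65] F [ 0.9 -0.4  0.1] w 85.2
[113.8  23.   57.1] [ 14.1   -7.78 -86.67]
```

>>> servo_tool:
  commands: [20,5,40,-5,-9,-40,-1,40,10,80,-5,-9,-40,-1,60,14,120,-5,-9,-40,-1,85,14,150,-5,-9,-40,-1,85,14,150,-5,-9,-40,-1]

```text
time: 10.15
ee_pos: [442.4, 122.3, 197.0]
tool_rot: [2.901, 0.025, 2.647]
wrist_force: [-0.1, -0.5, -0.5]
grip_width: 85.8
```

```bash
python3 d.py 445 126 180 225 -30
```

```text
t 10.15 p [442.4 122.3 197. ] rpy [166.2   1.4 151.7] q [ 0.03 -0.41  2.2   0.21  1.22 -1.1 ] F [-0.1 -0.5 -0.5] w 85.8
[-0.1  0.3 17.6] [ -8.28 -15.72 -73.3 ]
```

>>> servo_tool:
  commands: [0,0,4,-1,-2,-8,-1,0,0,8,-2,-4,-16.5,-1,0,0,12,-3,-6,-25,-1,0,0,16,-4,-7.5,-33,-1,0,0,17,-5,-9,-41,-1]

```text
time: 10.65
ee_pos: [448.2, 123.4, 184.9]
tool_rot: [2.942, 0.355, -2.966]
wrist_force: [0.0, -0.2, -0.0]
grip_width: 85.5
```

```bash
python3 d.py 445 126 180 225 -30
```

```text
t 10.65 p [448.2 123.4 184.9] rpy [ 168.6   20.3 -169.9] q [-0.   -0.51  2.31  0.3   1.05 -1.89] F [ 0.  -0.2 -0. ] w 85.5
[4.3 2.3 4.2] [ -3.77  -6.14 -32.35]
```

>>> servo_tool:
  commands: [2,1,1,-1,-2,-8,-1,4,2,2,-2,-3,-16,-1,4,2,4,-3,-4.5,-24,-1,4,2,4,-4,-6,-32,-1,4,2,4,-4,-6,-32.5,-1]

```text
time: 11.15
ee_pos: [445.5, 125.0, 180.3]
tool_rot: [3.136, 0.521, -2.362]
wrist_force: [0.6, 0.4, 0.6]
grip_width: 85.5
```

```bash
python3 - <<'E'
from h import *
bot.get_image('scene')
st(); c=bot.get_calibration('wrist');im=bot.get_image('wrist');cv2.imwrite('pics/w10.png',im[:,:,::-1]);print(proj(c,[524,205,22]),proj(c,[524,205,42]))
E
```

```text
t 11.2 p [445.9 125.  180.8] rpy [ 179.6   29.9 -135.4] q [-0.07 -0.56  2.37  0.46  1.02 -2.61] F [-0.2 -0.2 -0.1] w 85.7
[322.5473926  198.30840142] [322.66780749 211.17402653]
```

View pics/w10.png

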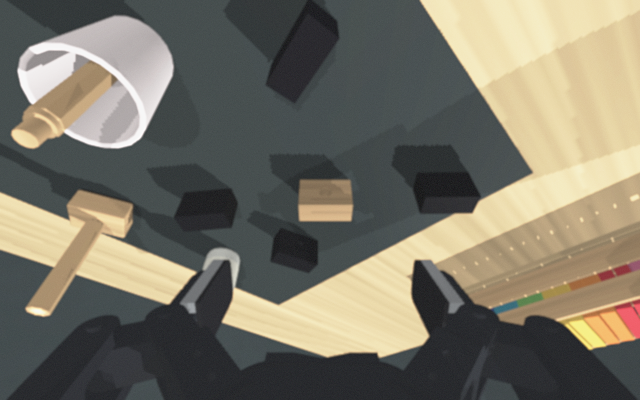

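```bash
python3 - <<'E'
import cv2
im=cv2.imread('pics/w10.png');cv2.imwrite('pics/w10c.png',cv2.resize(im[170:235,285:365],None,fx=8,fy=8,interpolation=2))
E
```

```text
(no output)
```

View pics/w10c.png

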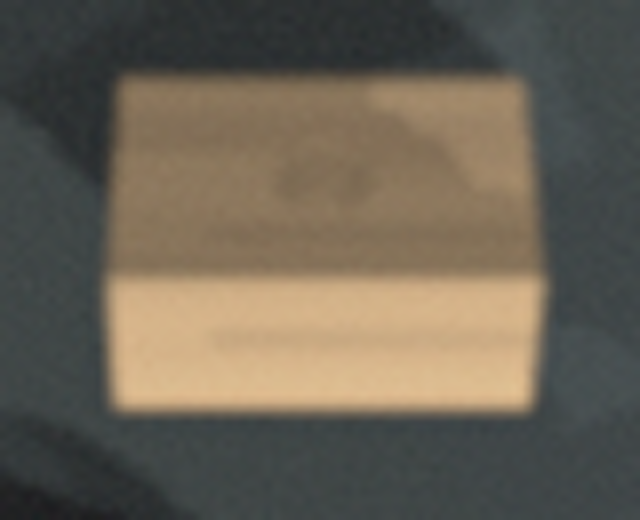

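A round spot sits at the centre of the face turned to the base, at wrist (325,192), about 13 mm wide: the hole. The upper, brighter strip is the top edge face. I'll refine the pose and approach with the tool tilted 30°.

```bash
python3 - <<'E'
from h import *
c=bot.get_calibration('wrist');st()
T=np.array([onz(c,285+x/8,170+y/8,42)[:2] for x,y in((108,276),(545,276),(535,412),(115,412))])
print(T.round(),T.mean(0).round(1),[ (np.linalg.norm(T[(i+1)%4]-T[i]).round(),np.degrees(np.arctan2(*(T[(i+1)%4]-T[i])[::-1])).round(1)) for i in range(4)])
B=np.array([onz(c,285+x/8,170+y/8,2)[:2] for x,y in((118,75),(525,75))]);print(B.round(),np.degrees(np.arctan2(*(B[1]-B[0])[::-1])))
E
python3 d.py 494 175 79 225 -30
```

```text
t 11.25 p [446.2 125.1 181.2] rpy [ 179.6   29.9 -135.5] q [-0.07 -0.56  2.37  0.46  1.02 -2.61] F [-0.5  0.3  0.4] w 85.5
[[536. 180.]
 [494. 221.]
 [514. 242.]
 [556. 199.]] [524.8 210.3] [(np.float64(59.0), np.float64(134.5)), (np.float64(28.0), np.float64(46.2)), (np.float64(60.0), np.float64(-45.5)), (np.float64(28.0), np.float64(-136.3))]
[[535. 179.]
 [494. 221.]] 134.57616413299
t 11.25 p [446.2 125.1 181.2] rpy [ 179.6   29.9 -135.5] q [-0.07 -0.56  2.37  0.46  1.02 -2.61] F [-0.5  0.3  0.4] w 85.5
[ -8.9   1.3 123. ] [ 0.12 -0.1  -0.4 ]
```

```bash
python3 d.py 508 193.5 61 224.5 -30
```

```text
t 11.25 p [446.2 125.1 181.2] rpy [ 179.6   29.9 -135.5] q [-0.07 -0.56  2.37  0.46  1.02 -2.61] F [-0.5  0.3  0.4] w 85.5
[-19.9   4.5 150.1] [ 0.37 -0.1   0.03]
```

>>> servo_tool:
  commands: [-5,1,38,0,0,0,-1,-10,2,76,0,0,0,-1,-15,3,114,0,0,0,-1,-20,4.5,140,0,0,0,-1,-20,4.5,150,0,0,0,-1]

```text
time: 11.75
ee_pos: [507.6, 194.9, 59.3]
tool_rot: [3.134, 0.519, -2.362]
wrist_force: [-0.2, -0.5, -0.0]
grip_width: 85.4
```

```bash
python3 - <<'E'
from h import *
bot.get_image('scene');bot.get_image('scene')
st(); c=bot.get_calibration('wrist');im=bot.get_image('wrist');cv2.imwrite('pics/w11.png',im[:,:,::-1]);print(proj(c,[514.5,200,42]),proj(c,[524,209,42]))
E
python3 d.py 529.5 214.5 9 224.5 -30
```

```text
t 11.85 p [507.8 194.1  60.5] rpy [ 179.6   29.8 -135.3] q [ 0.1  -0.16  2.31  0.55  0.65 -2.63] F [-0.6 -0.1 -0.9] w 85.1
[320.60524686 243.32086477] [320.0979611  256.21064679]
t 11.9 p [508.4 193.7  61.8] rpy [ 179.7   29.9 -135.3] q [ 0.1  -0.16  2.31  0.55  0.65 -2.63] F [ 0.8 -0.1  0. ] w 85.2
[ 0.7 -0.4 60.5] [ 0.39 -0.08  0.17]
```

View pics/w11.png

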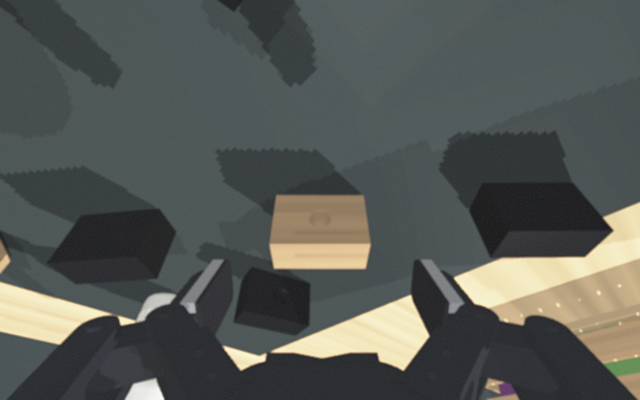

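The hole is clear at (319,219), the mount spans 270–371 and sits centred between the fingers. Advance and grip.

>>> servo_tool:
  commands: [0.5,0,20,0,0,0,-1,0.5,0,38,0,0,0,-1,0.5,0,50,0,0,0,-1,0.5,0,57,0,0,0,-1,0.5,0,60,0,0,0,-1]

```text
time: 12.4
ee_pos: [530.2, 214.3, 10.6]
tool_rot: [3.139, 0.524, -2.361]
wrist_force: [-0.2, 0.3, 0.1]
grip_width: 85.4
```

>>> servo_tool:
  commands: [0,0,0,0,0,0,-0.5,0,0,0,0,0,0,-0.2,0,0,0,0,0,0,0.2,0,0,0,0,0,0,1,0,0,0,0,0,0,1]

```text
time: 12.9
ee_pos: [530.4, 214.5, 10.9]
tool_rot: [3.139, 0.525, -2.361]
wrist_force: [-1.1, -1.4, 6.6]
grip_width: 57.0
```

```bash
python3 - <<'E'
from h import *
st(); c=bot.get_calibration('wrist');im=bot.get_image('wrist');cv2.imwrite('pics/w12.png',im[:,:,::-1])
E
```

```text
t 12.9 p [530.4 214.5  10.9] rpy [ 179.8   30.1 -135.3] q [ 0.14  0.01  2.26  0.64  0.53 -2.71] F [-1.1 -1.4  6.6] w 57.0
```

View pics/w12.png

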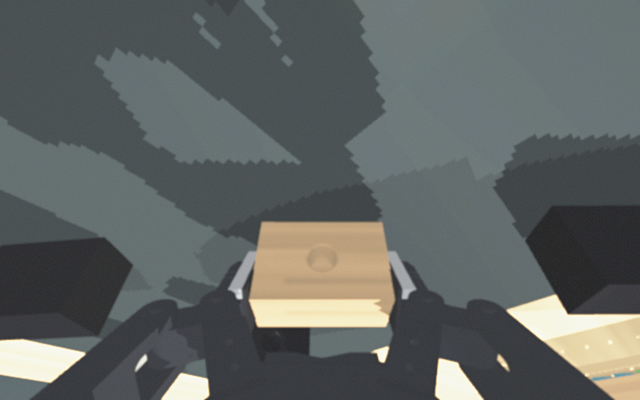

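Gripped at 57 mm, hole visible at (322,258). Lift straight up.

>>> servo_tool:
  commands: [-10,0,-17,0,0,0,1,-30,0,-52,0,0,0,1,-55,0,-95,0,0,0,1,-80,0,-139,0,0,0,1,-100,0,-173,0,0,0,1]

```text
time: 13.45
ee_pos: [530.3, 214.0, 212.7]
tool_rot: [3.14, 0.525, -2.36]
wrist_force: [1.3, 0.3, -0.7]
grip_width: 57.1
```

```bash
python3 d.py 450 120 270 160 0; python3 d.py 510 -200 200 77 60
```

```text
t 13.45 p [530.3 214.  212.7] rpy [ 179.9   30.1 -135.2] q [ 0.14 -0.3   2.14  0.39  0.91 -2.39] F [ 1.3  0.3 -0.7] w 57.1
[  77.9  -10.  -111.4] [17.07 26.7  63.24]
t 13.45 p [530.3 214.  212.7] rpy [ 179.9   30.1 -135.2] q [ 0.14 -0.3   2.14  0.39  0.91 -2.39] F [ 1.3  0.3 -0.7] w 57.1
[ 271.2 -279.4 -142.9] [-39.79  31.37 148.97]
```

>>> servo_tool:
  commands: [19,-2,-28,2,3,7.5,1,39,-5,-56,4,6,15,1,58,-7,-84,6,9.5,22.5,1,78,-10,-111,8.5,13,30,1,78,-10,-111,10.5,16,38,1]

```text
time: 13.95
ee_pos: [449.6, 118.5, 269.7]
tool_rot: [3.07, 0.21, -3.061]
wrist_force: [0.5, -0.5, -0.0]
grip_width: 57.2
```

```bash
python3 d.py 450 120 270 120 0
```

```text
t 13.95 p [449.6 118.5 269.7] rpy [ 175.9   12.  -175.4] q [ 0.1  -0.47  2.12  0.07  1.29 -1.57] F [ 0.5 -0.5 -0. ] w 57.2
[-0.5  1.4 -0.1] [10.42  8.43 64.78]
```

>>> servo_tool:
  commands: [0,0,-8,1.3,1,8.2,1,0,0,-16,2.6,2.1,16.4,1,0,0,-24,3.9,3.2,24.6,1,0,0,-32,5.2,4.3,32.5,1,0,0,-40,6.7,5.4,41,1]

```text
time: 14.45
ee_pos: [441.8, 116.5, 305.5]
tool_rot: [3.092, 0.061, 2.512]
wrist_force: [0.1, -0.0, -1.1]
grip_width: 57.3
```

```bash
python3 d.py 490 -90 320 80 25;python3 d.py 510 -200 230 77 60
```

```text
t 14.45 p [441.8 116.5 305.5] rpy [177.2   3.5 143.9] q [ 0.14 -0.41  2.   -0.01  1.47 -0.8 ] F [ 0.1 -0.  -1.1] w 57.3
[-161.2 -138.1  -11.5] [-9.53 23.88 63.96]
t 14.45 p [441.8 116.5 305.5] rpy [177.2   3.5 143.9] q [ 0.14 -0.41  2.   -0.01  1.47 -0.8 ] F [ 0.1 -0.  -1.1] w 57.3
[-236.4 -219.8   79.4] [-30.86  54.17  62.98]
```

>>> servo_tool:
  commands: [-33,-28,-2,-1.2,3,8,1,-65,-56,-5,-2.4,5.9,15.9,1,-97,-83,-7,-3.6,8.9,23.9,1,-129,-110,-9,-4.8,11.9,31.9,1,-161,-138,-11,-6,15,40,1]

```text
time: 14.95
ee_pos: [491.6, -91.1, 319.7]
tool_rot: [3.051, -0.261, 1.838]
wrist_force: [0.6, -0.5, 0.2]
grip_width: 57.3
```

```bash
python3 d.py 510 -200 240 77 60
```

```text
t 14.95 p [491.6 -91.1 319.7] rpy [174.8 -14.9 105.3] q [-0.43 -0.22  1.85  0.26  1.61 -0.69] F [ 0.6 -0.5  0.2] w 57.3
[-126.7  -15.3   47.5] [-12.79  42.94  24.95]
```

>>> servo_tool:
  commands: [-32,-4,10,-2.1,7,4.1,1,-64,-8,22,-4.2,14,8.2,1,-96,-12,35,-6.4,21,12.4,1,-127,-15,47,-8.5,28.5,16.6,1,-127,-15,47,-10.5,35.5,20.6,1]

```text
time: 15.45
ee_pos: [510.3, -201.2, 237.2]
tool_rot: [3.083, -0.919, 1.465]
wrist_force: [0.3, 0.4, -0.6]
grip_width: 57.0
```

```bash
python3 d.py 510 -200 240 77 60
```

```text
t 15.45 p [ 510.3 -201.2  237.2] rpy [176.6 -52.7  83.9] q [-0.81  0.16  1.79  0.72  1.78 -0.74] F [ 0.3  0.4 -0.6] w 57.0
[ 2.9 -0.4 -0.9] [-2.41  7.21  4.06]
```

>>> servo_tool:
  commands: [0,0,0,-1.2,3.6,2,1,3,0,-1,-2.4,7.2,4,1,3,0,-1,-2.4,7.2,4,1,3,0,-1,-2.4,7.2,4,1,3,0,-1,-2.4,7.2,4,1]

```text
time: 15.95
ee_pos: [511.4, -197.6, 244.3]
tool_rot: [3.124, -1.039, 1.367]
wrist_force: [0.2, -0.5, -1.0]
grip_width: 57.2
```

```bash
python3 d.py 510 -200 107 77 60; python3 - <<'E'
from h import *
im=bot.get_image('wrist');cv2.imwrite('pics/w13.png',im[:,:,::-1])
E
```

```text
t 15.95 p [ 511.4 -197.6  244.3] rpy [179.  -59.5  78.3] q [-0.84  0.18  1.8   0.82  1.83 -0.7 ] F [ 0.2 -0.5 -1. ] w 57.2
[-119.7   -2.    67.3] [-0.15  0.47  0.67]
```

View pics/w13.png

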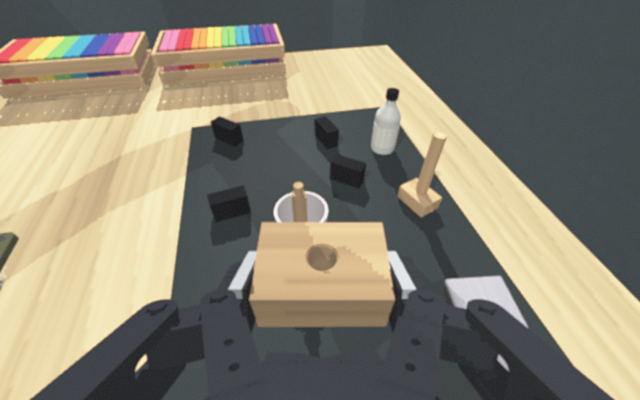

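The hole faces up at (322,257), the mount unmoved in the grip, and the handle is standing in the cup at (300,205). Lower to the holding height.

>>> servo_tool:
  commands: [-25,0,14,0,0.2,0.3,1,-50,-1,28,0,0.4,0.6,1,-80,-2,45,0,0.4,0.6,1,-108,-2,60,0,0.4,0.6,1,-120,-2,67,0,0.4,0.6,1]

```text
time: 16.5
ee_pos: [508.8, -199.2, 104.1]
tool_rot: [-3.133, -1.049, 1.339]
wrist_force: [-0.6, 0.6, -0.3]
grip_width: 57.3
```

>>> servo_tool:
  commands: [0,0,0,0,0,0,1,0,0,0,0,0,0,1,0,0,0,0,0,0,1,0,0,0,0,0,0,1,0,0,0,0,0,0,1]

```text
time: 17.0
ee_pos: [509.9, -200.8, 107.5]
tool_rot: [3.141, -1.046, 1.346]
wrist_force: [0.0, -0.2, -1.6]
grip_width: 57.2
```

```bash
python3 d.py 510 -200 107 77 60; python3 - <<'E'
from h import *
c=bot.get_calibration('wrist')
im=bot.get_image('wrist');cv2.imwrite('pics/w14.png',im[:,:,::-1])
a=bot.get_image('scene');b=bot.get_image('side')
o=np.zeros((560,800,3),np.uint8);o[:,:400]=cv2.resize(a[120:260,200:300],None,fx=4,fy=4,interpolation=2);o[:,400:]=cv2.resize(b[140:350,230:380],(400,560),interpolation=2)
cv2.imwrite('pics/s14.png',o[:,:,::-1])
s=bot.read_state();R=Ro.from_euler('xyz',s['tool_rot']).as_matrix()
# predicted mount: tool->mount up axis at tilt 60
up=R@np.array([np.sin(np.radians(60)),0,-np.cos(np.radians(60))]);mid=s['ee_pos']+R@[1.7,0,-13.8]
print('up',up,'mid',mid)
y=R[:,1];f=np.cross(y,up);
for zz in(13,-13):
  print(zz,[proj(c,mid+up*zz+y*sy*29+f*sf*20).round(1).tolist() for sy in(-1,1) for sf in(-1,1)])
E
```

```text
t 17.0 p [ 509.9 -200.8  107.5] rpy [180.  -60.   77.1] q [-0.84  0.36  1.85  0.79  1.67 -0.86] F [ 0.  -0.2 -1.6] w 57.2
[-0.  -0.1  0.9] [-0.08  0.04  0.06]
up [ 9.54979285e-04 -3.65123762e-04  9.99999477e-01] mid [ 507.1262115  -211.27583522  115.11449666]
13 [[261.3, 225.4], [247.5, 302.4], [379.7, 225.7], [392.6, 302.7]]
-13 [[268.0, 255.7], [257.4, 328.2], [373.1, 256.0], [382.9, 328.5]]
```

View pics/w14.png

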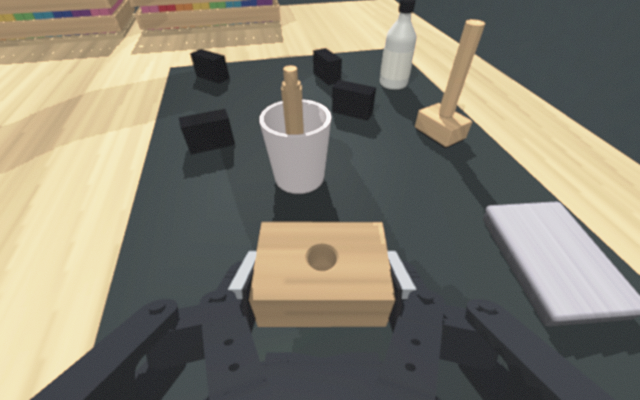

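View pics/s14.png

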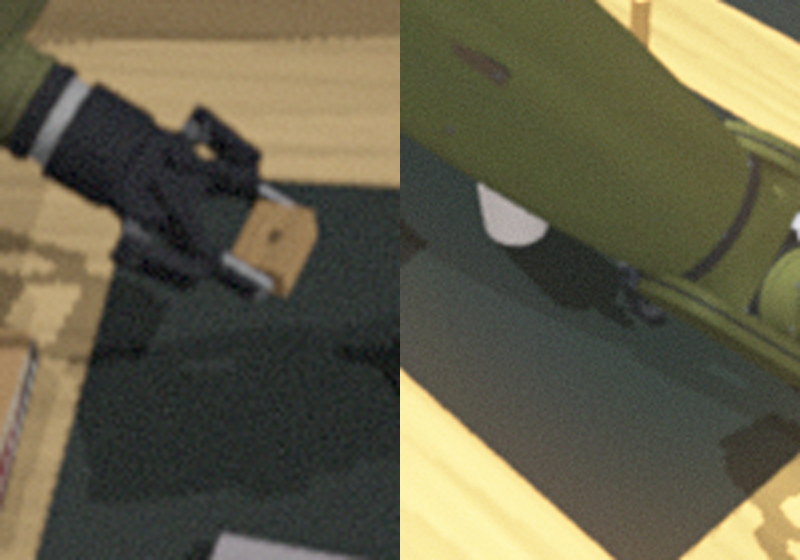

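```bash
python3 - <<'E'
import cv2
im=cv2.imread('pics/w14.png');cv2.imwrite('pics/w14c.png',cv2.resize(im[212:336,232:412],None,fx=4.4,fy=4.4,interpolation=2))
E
```

```text
(no output)
```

View pics/w14c.png

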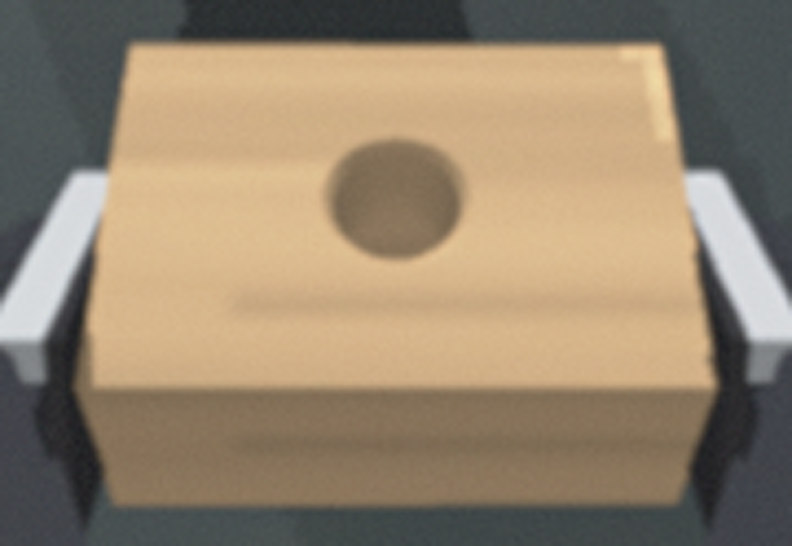

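Corners in the crop: far (130,44),(662,44); near top (78,388),(716,388); near bottom (110,505),(678,505). PnP with the known block size checks level and height.

```bash
python3 - <<'E'
from h import *
c=bot.get_calibration('wrist');st()
px=np.array([(130,44),(662,44),(716,388),(78,388),(110,505),(678,505)],float)/4.4+[232,212]
ob=np.array([(-29,20,26),(29,20,26),(29,-20,26),(-29,-20,26),(-29,-20,0),(29,-20,0)],float)
K=np.array([[c['fx'],0,c['cx']],[0,c['fy'],c['cy']],[0,0,1]])
ok,rv,tv=cv2.solvePnP(ob,px,K,None);Rc=cv2.Rodrigues(rv)[0]
M=c['world_to_cam'];Rw=M[:3,:3].T@Rc;o=M[:3,:3].T@(tv[:,0]-M[:3,3])
print('mount z axis',Rw[:,2].round(3),'tilt',np.degrees(np.arccos(Rw[2,2])).round(1),'origin',o.round(1))
print('long',Rw[:,0].round(3),'short',Rw[:,1].round(3))
print((cv2.projectPoints(ob,rv,tv,K,None)[0][:,0]-px).round(1))
E
```

```text
t 17.15 p [ 509.6 -200.5  106.7] rpy [-179.9  -60.    77. ] q [-0.84  0.37  1.85  0.79  1.67 -0.86] F [-0.4  0.7 -0.3] w 57.4
mount z axis [ 0.008 -0.006  1.   ] tilt 0.5 origin [ 507.4 -211.3  104.1]
long [ 0.976 -0.218 -0.009] short [0.218 0.976 0.004]
[[ 0.2  0.2]
 [-0.5  0.5]
 [ 1.3  0. ]
 [-1.3 -0.1]
 [ 1.  -0.3]
 [-0.7 -0.3]]
```

Tilt is 0.5°, the underside is at z = 104 mm (102 mm above the mat), and the grip is firm. Hand in.

```bash
python3 -c "
from h import *
bot.close_job(); st()"
```

```text
the job is handed in; nothing more can be done
the job is handed in; nothing more can be done
```

The job is handed in. The handle is standing in the cup with its spigot up, and the arm is holding the mount hole-up and level, about 10 cm clear of the mat. It took about 17 s of the 58 s allowed.

- **Handle:** I picked it up near the spigot end, turned it upright, lowered it into the cup and let go. The last pictures show it still standing in the upright cup.
- **Mount:** I confirmed the hole close up, gripped the mount across its 58 mm ends and turned it hole-up. A final camera fit gave 0.5° of tilt and the underside about 102 mm above the mat, with the grip steady at 57 mm. The fit misses the picture's corners by up to 1.3 pixels.
- **Disagreements:**
    - The opening read 15.9 mm on the 18 mm handle. I regripped 4 mm lower and it read the same, so I took it as an offset in the reading.
    - One wrist picture taken while the arm was still swaying was about 12 mm out. I discarded its handle measurement and measured again.
- **Not checked:** in the last pictures I saw nothing disturbed among the finished stamp, glue bottle, ink pad or black blocks. I did not measure their positions again. The notebooks were only partly in view, but the arm never worked near them.

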